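Close up the bench before grinding

TASK

Grinding is about to start and sparks must not get into the stores: with your fingertips, push both drawers of the grey drawer unit fully home and push the lid of the steel disc case down until it is fully shut. Only push, gently and without slamming: do not pull anything further open, do not lift or shove the loose case along the bench, and leave the spray bottle, jar and wrench where they are.

Things in the scene. Friction and masses are not known exactly. Their poses are not given: they have to be found in the camera images.
- unit: grey painted steel drawer unit, 190 deep (x) x 280 wide (y) x 110 mm high, screwed to the bench. Two drawers side by side in its front, which faces its own -x. Origin: centre of its underside, on the bench; z up. It may stand left or right on the bench and is turned by up to 0.2 rad.
- drawer_left (a joint): how far the drawer on the unit's own +y side stands open, m: 0 = fully home, limit 0.11. It slides out along the unit's -x, with about 2 N of friction and no catch or spring; a rubber stop softens the end. Starts 0.025 to 0.06 open.
- drawer_left_front (a point): centre of the flat outer face of that drawer's front, a plate 134 wide, 100 mm high and 10 mm thick (5 to 105 mm above the bench; this point is at 55 mm). Axes as the unit's: push along +x. A 60 mm wide steel lip pull sticks 15 mm out of the face at 25 to 37 mm above the bench; above it the face is flat.
- drawer_right (a joint): the same for the drawer on the unit's own -y side.
- drawer_right_front (a point): the same point on the right drawer's front.
- case: loose bare sheet-steel case of 2.5 kg for cutting discs, an open box 150 (x) x 200 (y) x 70 mm high with a hinged steel lid standing part open. Origin: centre of its underside, on the bench; z up. Lid hinge along y at the upper edge of its +x side, the side away from the robot. It may stand left or right on the bench and is turned by up to 0.3 rad.
- lid (a joint): opening angle of the case's lid, rad: 0 = shut, flat on the case, 1.6 = limit. It starts at 0.5 to 1.0, leaning towards the robot. The hinge is stiff: the lid stays where it is left, and moves with 1 to 2 N at its free edge; rubber bumpers soften the end.
- lid_hinge (a point): middle of the lid's hinge line, 75 mm in +x from the case's centre, 70.5 mm above the bench. Its axes turn with the lid: its -x runs from the hinge to the lid's free edge, its z is the lid's outward normal.
- lid_edge (a point): middle of the lid's free edge, on its outer face (the upper one when shut). The lid is a flat plate, 150 mm from hinge to edge, 200 mm wide, 6 mm thick, with no handle; its outer face is 6 mm off the hinge line.
- spray: loose white trigger spray bottle, 60 mm across, 175 mm high, standing between and behind the unit and the case. Origin: centre of its underside.
- jar: loose glass jar with a steel cap, 50 mm across, 70 mm high, standing in front of the middle. Origin: centre of its underside.
- wrench: loose steel wrench, 140 mm long and 8 mm thick, lying flat in the middle between the unit and the case, pointing away from the robot. Origin: centre of its underside.

How it is judged:
By the outcome, as a careful person would: the job done as asked, in the order asked, and still so for the second after the job is handed in, with the robot touching nothing.
It also fails if it takes over 64 s, if anything falls off the work surface, if the arm or the gripper's body presses on something with over 40 N, if the wrist force passes 120 N, or if a joint passes its speed limit or range.

ROBOT

A 6-joint arm with a two-finger parallel gripper is mounted at the origin on the work surface. World frame = base frame: x ahead of the robot, y to its left, z up, the work surface at z = 0. Lengths are in m, angles in rad, forces in N, time in s.
With the tool pointing down it reaches from about 0.425 to 0.95 m from the base axis. Payload 3.5 kg.
Tool frame: the origin (TCP) lies at the very end of the fingers, on their centre line; the grasp point (between the pads) lies 19 mm behind it (ctrl.pinch_z is the distance from the TCP to the grasp point, in m); z points along the fingers, y is the line along which they close (so a half turn about z gives the same grasp; the last joint's range is limited). The gripper opens to 85 mm and grips with 20 to 120 N. Pads are 22 mm wide; open, the fingers measure 114 mm over their backs; the gripper's body (76 mm by 85 mm) begins 54 mm behind the grasp point. The pads swing forward as they close: fully open they stand 13 mm farther back than shut.
Start: joints at [-1.417, 0.286, 1.577, -0, 1.279, -0.15], TCP at [0.202, -0.644, 0.231] pointing down, gripper open.
Joint ranges: [-2.77, 2.77], [-0.9, 2.22], [0.21, 2.48], [-1.53, 4.67], [0.24, 2.81], [-2.84, 2.84]. Speed limits (rad/s): [2.79, 2.79, 3.14, 3.14, 3.14, 3.14].

INTERFACE

Orientations are given as a unit quaternion [x, y, z, w].
In Python, from plant import ctrl gives the robot as it stands. The module is installed in compiled form; this text tells all that it offers.
- The arm moves only by the shell command python3 -m crank 'ROWS' [OPENING] [FORCE]. ROWS is JSON, a list of rows, each a list of 6 numbers: the shift along the tool's x, y, z in cm, then the turn, a rotation vector about the tool's x, y, z in rad. In form: [[tx, ty, tz, rx, ry, rz], ...]. A call has 1 to 10 rows; each row is the pose to reach, as a shift and turn from the pose commanded when the call began, along the tool's axes at that moment; what a row does not reach only later rows make up. A row lasts 1/10 s, in which the tool goes at most 50 mm and 8.59 degrees, less where a joint would pass 70% of its speed; a pose out of reach is approached as far as the arm can. A call with a gripper value outside its range is refused whole. OPENING is the opening, from 0 (shut) to 1 (fully open), set as the call begins (- or left out, the last holds). The fingers move at their own pace and stop on an object; FORCE is the grip in N (left out, the last holds). Time passes only in rows, so rows that repeat a pose let the fingers close. It gives the time, the measured TCP pose, the force, the opening and the grip force at its end, in the units of the state.
- ctrl.get_state(): the state, without advancing time (a new reading comes with each control period).
- ctrl.read_camera(name): name is "scene" or "top" or "wrist"; returns (picture, depth): 480x640x3 uint8, blue, green, red; 480x640 float32, m along the optical axis (not along the pixel's ray), 0 where there is no reading.
- ctrl.camera_info(name): a dict with "K" (3x3 intrinsics, pixels), "k1" (the pictures are not rectified: a ray, as slopes to the right and down, at radius r is drawn at 1 + k1 r^2 times it, then the intrinsics apply), "origin" and "orientation" of the camera in the world. Camera axes: x right, y down, z forward; pixel columns grow to the right and rows downward; lengths in m; the calibration is good to about 2 mm. A picture is of the moment at which its call begins: read the wrist's pose just before it. camera_info takes no time and is no camera call; for the wrist camera it gives the pose at the moment of the call.
- ctrl.sign_off(): hands the job in; it is judged then, once.
The state is a dict: "time": time; "qpos": joint angles; "dq": joint speeds; "joint_efforts": joint torques, N m; "eef_pos": TCP position; "tcp_rot": TCP orientation; "contact_force": force on the tool from outside, world axes, zero at the start; "wrist_torque": the same for the moment, N m; "opening": opening from 0.0 (shut) to 1.0 (fully open); "finger_force": force on a finger pad.
Only numpy, scipy, OpenCV 4.12 (cv2) and the standard library are available. Lean on these libraries where they do the work, as an engineer would, in place of code of your own. Each camera call takes 0.05 s, during which the arm holds its last target. There are 200 camera calls.

## Working session

There is one attempt and no reset: what is moved stays moved. The work goes in short steps, Python scripts to look and compute and a shell command to move; the robot and the scene stay as the last step left them, time stands still between calls to the robot, and variables do not carry over. Pictures are saved under pics/ and viewed, at most 10 in all, crops included, and the job is handed in when it is done.

```bash
mkdir -p pics; cat > h.py <<'E'
import numpy as np, cv2
from scipy.spatial.transform import Rotation as R
from plant import ctrl
def snap(name,fn=None):
    info=ctrl.camera_info(name); im,d=ctrl.read_camera(name)
    if fn: cv2.imwrite('pics/'+fn,im)
    return im,d,info
def pts(info,d):
    K=np.array(info['K'],float);k1=info['k1']
    v,u=np.mgrid[0:480,0:640].astype(np.float64)
    und=cv2.undistortPoints(np.stack([u.ravel(),v.ravel()],1)[:,None],K,np.array([k1,0,0,0.])).reshape(480,640,2)
    P=np.dstack([und*d[...,None],d])
    o=np.array(info['orientation'],float)
    M=R.from_quat(o).as_matrix() if o.size==4 else o.reshape(3,3)
    W=P@M.T+np.array(info['origin']); W[d<=0]=np.nan
    return W
E
python3 - <<'E'
from h import *
for n in('scene','top'):
    im,d,i=snap(n,n+'1.png'); print(n,i,(d>0).mean()); np.savez(n+'.npz',im=im,W=pts(i,d))
print(ctrl.get_state())
E
```

```text
scene {'K': array([[434.64454327,   0.        , 318.32434017],
       [  0.        , 434.64454327, 237.21662836],
       [  0.        ,   0.        ,   1.        ]]), 'k1': -0.055665410426167634, 'origin': array([ 1.04734091, -0.25650089,  0.71257051]), 'orientation': array([ 0.79854404,  0.49328952, -0.18306718, -0.29236837])} 0.99609375
top {'K': array([[435.50038373,   0.        , 317.20596274],
       [  0.        , 435.50038373, 239.52230562],
       [  0.        ,   0.        ,   1.        ]]), 'k1': -0.09047913409463561, 'origin': array([ 0.49596203, -0.02027397,  0.77157903]), 'orientation': array([ 0.71181985, -0.69985708,  0.04377484, -0.03995404])} 0.99599609375
{'time': 0.1, 'qpos': array([-1.41698066e+00,  2.87106457e-01,  1.57803148e+00, -5.31882520e-05,
        1.27862060e+00, -1.50002291e-01]), 'dq': array([-0.00166895, -0.00119185, -0.00406366, -0.00013415, -0.00085887,
       -0.00160555]), 'joint_efforts': array([ 1.34499423e-03, -4.07292831e+01, -2.93698275e+01, -1.37451711e-04,
        3.41674684e-03, -5.71586469e-06]), 'eef_pos': array([ 0.20185813, -0.64348096,  0.23006544]), 'tcp_rot': array([ 9.88482259e-01,  1.51332912e-01, -2.75235266e-05, -1.08289158e-03]), 'contact_force': array([-0.72606939, -0.54767499,  0.39698703]), 'wrist_torque': array([ 0.01531655, -0.02871469, -0.04696056]), 'finger_force': 0.0, 'opening': 0.9986838365949832}
```

View pics/top1.png

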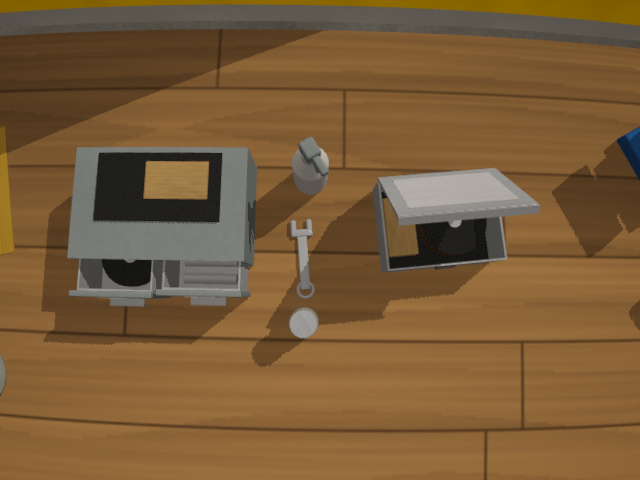

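View pics/scene1.png

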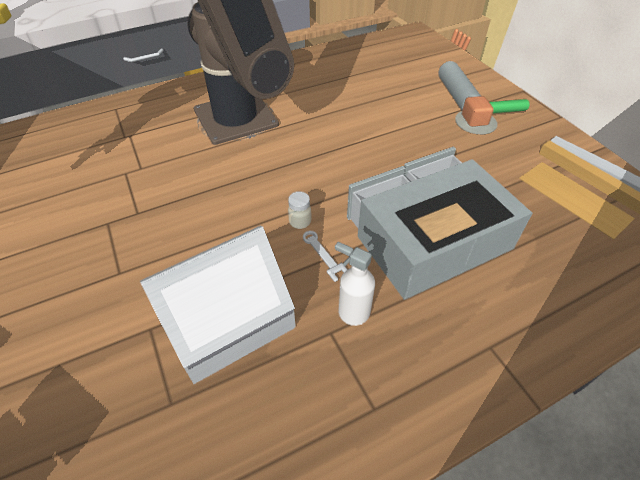

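Top view: unit at left (cols 72–257, rows 150–260) with both drawer fronts at about row 293; jar at (304,322), wrench at (303,260), spray at (310,170). The case is at (440,225) with its lid's free edge at about row 210. The scene view agrees. Next I measure them.

```bash
python3 - <<'E'
from h import *
f=np.load('top.npz');W=f['W']
s=np.load('scene.npz')['W']
np.set_printoptions(precision=4,suppress=True)
# unit top
A=W.reshape(-1,3); A=A[~np.isnan(A[:,0])]
S=s.reshape(-1,3); S=S[~np.isnan(S[:,0])]
def box(P,y0,y1,z0,z1,x0=.2,x1=.9): return P[(P[:,1]>y0)&(P[:,1]<y1)&(P[:,2]>z0)&(P[:,2]<z1)&(P[:,0]>x0)&(P[:,0]<x1)]
U=box(A,.08,.6,.103,.117)
m=np.zeros(W.shape[:2],np.uint8); m[(W[...,2]>.095)&(W[...,2]<.12)&(W[...,1]>.06)]=255
n,l,st,_=cv2.connectedComponentsWithStats(m)
for i in range(1,n):
    if st[i,4]<40: continue
    P=W[l==i]; r=cv2.minAreaRect((P[:,:2]*1000).astype(np.float32))
    print(st[i],P.mean(0),'rect',r,'corners',cv2.boxPoints(r).round(1).tolist())
# lid plane
for nm,P in(('top',A),('scene',S)):
    L=box(P,-.5,-.06,.085,.25,.35,.8)
    best=None;rng=np.random.default_rng(0)
    for _ in range(300):
        a,b,c=L[rng.choice(len(L),3,False)];nn=np.cross(b-a,c-a)
        if np.linalg.norm(nn)<1e-6: continue
        nn/=np.linalg.norm(nn);k=abs((L-a)@nn)<.003
        if best is None or k.sum()>best.sum():best=k
    Q=L[best];c=Q.mean(0);nn=np.linalg.svd(Q-c,full_matrices=False)[2][2];nn*=np.sign(nn[2])
    ax=np.array([-nn[1],nn[0]])/np.hypot(*nn[:2])
    print(nm,len(L),len(Q),'c',c,'n',nn,'tilt',np.arccos(nn[2]),'yaw of normal',np.arctan2(nn[1],nn[0]))
    d=np.array([nn[0],nn[1]])/np.hypot(*nn[:2]); down=np.array([-nn[2]*d[0],-nn[2]*d[1],np.hypot(*nn[:2])]); side=np.cross(nn,down)
    uv=np.c_[(Q-c)@down,(Q-c)@side]
    lo,hi=np.percentile(uv,[.3,99.7],0);print(lo,hi)
    for u in(lo[0],hi[0]): print('mid',c+u*down+(lo[1]+hi[1])/2*side)
    for u in(lo[0],hi[0]):
        for v in (lo[1],hi[1]): print('corner',c+u*down+v*side)
B=box(A,-.06,.06,.02,.2); 
J=box(A,-.06,.06,.06,.08,.2,.45);print('jar',J.mean(0))
SP=box(A,-.1,.06,.1,.2,.5,.8);print('spray',SP.min(0),SP.max(0))
bench=box(A,-.03,.03,-.02,.02,.2,.3);print('bench',np.median(bench[:,2]))
E
```

```text
[   67   147   182   115 19746] [0.6274 0.2247 0.1109] rect ((629.499755859375, 229.5185546875), (180.8501434326172, 281.7900390625), 0.21478839218616486) corners [[538.5, 370.1000061035156], [539.5999755859375, 88.30000305175781], [720.5, 89.0], [719.4000244140625, 370.79998779296875]]
[155 289  87   9 563] [0.4898 0.158  0.1042] rect ((489.9466247558594, 158.5602264404297), (133.59873962402344, 10.280235290527344), 89.65708923339844) corners [[484.3999938964844, 91.80000305175781], [494.70001220703125, 91.69999694824219], [495.5, 225.3000030517578], [485.20001220703125, 225.39999389648438]]
[ 69 290  84   9 534] [0.485 0.296 0.104] rect ((484.8103332519531, 297.6894226074219), (10.163069725036621, 132.43641662597656), 0.2830048203468323) corners [[479.3999938964844, 363.8999938964844], [480.1000061035156, 231.39999389648438], [490.20001220703125, 231.5], [489.6000061035156, 363.8999938964844]]
top 6233 5388 c [ 0.6406 -0.2235  0.1515] n [0.8022 0.0858 0.5909] tilt 0.938676791589552 yaw of normal 0.10657144903994839
[-0.081  -0.0978] [0.0586 0.1018]
mid [ 0.6884 -0.2204  0.0861]
mid [ 0.6063 -0.2292  0.1988]
corner [ 0.6777 -0.1212  0.0861]
corner [ 0.699  -0.3196  0.0861]
corner [ 0.5957 -0.13    0.1988]
corner [ 0.6169 -0.3284  0.1988]
scene 11376 10988 c [ 0.6466 -0.2326  0.1446] n [0.8078 0.0878 0.5829] tilt 0.9484466088931122 yaw of normal 0.10828117648075779
[-0.0726 -0.1041] [0.0678 0.0947]
mid [ 0.6882 -0.2233  0.0856]
mid [ 0.6068 -0.2322  0.1997]
corner [ 0.6775 -0.1245  0.0856]
corner [ 0.6989 -0.3222  0.0856]
corner [ 0.5961 -0.1334  0.1997]
corner [ 0.6176 -0.331   0.1997]
jar [ 0.4374 -0.0028  0.0693]
spray [ 0.6595 -0.0384  0.1001] [0.7228 0.019  0.1779]
bench -0.00046378605906116643
```

Unit yaw is about 0. The drawer faces are at x=0.485 (right, y=0.158) and x=0.480 (left, y=0.298), and home is about 0.53. Lid is about 0.94 rad open, case yaw 0.107. Moving to the drawers with the fingers shut.

```bash
python3 -m crank '[[4,-3,0,0,0,0.1],[8,-6,0,0,0,0.2],[12,-9,0,0,0,0.305],[16,-12,0,0,0,0.305],[20,-15,0,0,0,0.305],[24,-18,0,0,0,0.305],[28,-20.8,0,0,0,0.305],[32,-23.6,0,0,0,0.305],[34,-25,0,0,0,0.305],[34,-25,0,0,0,0.305]]' 0 40
```

```text
time: 1.1
eef_pos: [0.4529, -0.3009, 0.2308]
tcp_rot: [1.0, 0.002, -0.0, -0.001]
contact_force: [-1.0, -0.5, 0.7]
opening: 0.002
finger_force: 0.0
```

```bash
python3 -m crank '[[0,-4,0,0,0,0],[0,-9,0,0,0,0],[0,-14,0,0,0,0],[0,-19,0,0,0,0],[0,-24,0,0,0,0],[0,-29,0,0,0,0],[0,-34,0,0,0,0],[0,-39,0,0,0,0],[-1,-43,0,0,0,0],[-1.3,-45.9,0,0,0,0]]'
python3 -m crank '[[0,0,4,0,0,0],[0,0,8,0,0,0],[0,0,12,0,0,0],[0,0,15,0,0,0],[0,0,16,0,0,0],[0,0,16,0,0,0]]'
```

```text
time: 2.1
eef_pos: [0.4383, 0.1565, 0.231]
tcp_rot: [1.0, -0.0, -0.0, 0.0]
contact_force: [0.7, -0.1, 0.3]
opening: -0.001
finger_force: 0.0
time: 2.7
eef_pos: [0.4382, 0.1544, 0.0699]
tcp_rot: [1.0, -0.001, -0.002, 0.0]
contact_force: [0.3, -0.1, -0.0]
opening: 0.002
finger_force: 0.0
```

```bash
python3 -m crank '[[0.6,0,0,0,0,0],[1.2,0,0,0,0,0],[1.8,0,0,0,0,0],[2.2,0,0,0,0,0],[2.5,0,0,0,0,0],[2.8,0,0,0,0,0],[3.1,0,0,0,0,0],[3.4,0,0,0,0,0],[3.7,0,0,0,0,0],[4,0,0,0,0,0]]'
python3 -m crank '[[0.3,0,0,0,0,0],[0.6,0,0,0,0,0],[0.9,0,0,0,0,0],[1.2,0,0,0,0,0],[1.5,0,0,0,0,0],[1.8,0,0,0,0,0],[2.1,0,0,0,0,0],[2.4,0,0,0,0,0],[2.7,0,0,0,0,0],[2.9,0,0,0,0,0]]'
```

```text
time: 3.7
eef_pos: [0.4788, 0.1552, 0.0712]
tcp_rot: [1.0, -0.001, -0.001, 0.0]
contact_force: [-2.6, -0.3, 0.5]
opening: -0.002
finger_force: 1.1
time: 4.7
eef_pos: [0.5084, 0.1552, 0.0712]
tcp_rot: [1.0, -0.001, -0.0, -0.0]
contact_force: [-1.9, 1.2, -0.8]
opening: 0.002
finger_force: 1.0
```

```bash
python3 -m crank '[[0.15,0,0,0,0,0],[0.3,0,0,0,0,0],[0.45,0,0,0,0,0],[0.6,0,0,0,0,0],[0.7,0,0,0,0,0],[0.8,0,0,0,0,0]]'
python3 -m crank '[[0.1,0,0,0,0,0],[0.2,0,0,0,0,0],[0.3,0,0,0,0,0]]'
```

```text
time: 5.3
eef_pos: [0.5162, 0.1551, 0.0713]
tcp_rot: [1.0, -0.001, -0.0, 0.0]
contact_force: [-2.3, 1.0, -1.0]
opening: 0.004
finger_force: 1.0
time: 5.6
eef_pos: [0.5188, 0.1551, 0.0713]
tcp_rot: [1.0, -0.001, -0.001, 0.0]
contact_force: [-6.1, 1.8, 1.1]
opening: 0.004
finger_force: 2.8
```

```bash
python3 - <<'E'
from h import *
im,d,i=snap('top','top2.png'); W=pts(i,d)
m=np.zeros(W.shape[:2],np.uint8); m[(W[...,2]>.09)&(W[...,2]<.12)&(W[...,1]>.06)]=255
for y in (.10,.12,.20,.215,.25,.3):
    k=(m>0)&(abs(W[...,1]-y)<.004)
    P=W[k]; x=np.sort(P[:,0]); g=np.where(np.diff(x)>.004)[0]; print(y,x[0],[(x[j],x[j+1]) for j in g][:3])
E
```

```text
0.1 0.5298016298129932 []
0.12 0.5349057334353929 []
0.2 0.5901621461226915 []
0.215 0.5883375596946989 []
0.25 0.5845985689937647 []
0.3 0.5809247216481849 []
```

```bash
python3 -m crank '[[0.1,0,0,0,0,0],[0.2,0,0,0,0,0],[0.2,0,0,0,0,0]]'; python3 -m crank '[[0.1,0,0,0,0,0],[0.2,0,0,0,0,0],[0.2,0,0,0,0,0],[0.2,0,0,0,0,0]]'
```

```text
time: 5.95
eef_pos: [0.5187, 0.1551, 0.0713]
tcp_rot: [1.0, -0.0, -0.004, 0.0]
contact_force: [-10.3, 0.5, 6.0]
opening: -0.002
finger_force: 5.3
time: 6.35
eef_pos: [0.5186, 0.1551, 0.0713]
tcp_rot: [1.0, -0.0, -0.007, 0.001]
contact_force: [-16.8, 1.3, 12.1]
opening: 0.001
finger_force: 8.6
```

```bash
python3 -m crank '[[-1,0,0,0,0,0],[-4,0,0,0,0,0],[-7.5,0,0,0,0,0],[-8.5,-3,0,0,0,0],[-8.5,-7,0,0,0,0],[-8.5,-11,0,0,0,0],[-8.5,-13.5,0,0,0,0],[-8.5,-14.2,0,0,0,0],[-8.5,-14.2,0,0,0,0]]'
python3 -m crank '[[0.7,0,0,0,0,0],[1.4,0,0,0,0,0],[2,0,0,0,0,0],[2.3,0,0,0,0,0],[2.6,0,0,0,0,0],[2.9,0,0,0,0,0],[3.2,0,0,0,0,0],[3.5,0,0,0,0,0],[3.8,0,0,0,0,0],[4.1,0,0,0,0,0]]'
python3 -m crank '[[0.3,0,0,0,0,0],[0.6,0,0,0,0,0],[0.9,0,0,0,0,0],[1.2,0,0,0,0,0],[1.5,0,0,0,0,0],[1.8,0,0,0,0,0],[2.1,0,0,0,0,0],[2.4,0,0,0,0,0],[2.7,0,0,0,0,0],[2.9,0,0,0,0,0]]'
```

```text
time: 7.25
eef_pos: [0.4391, 0.2979, 0.0718]
tcp_rot: [1.0, 0.0, 0.001, -0.0]
contact_force: [-0.0, -0.3, -0.5]
opening: 0.001
finger_force: 0.0
time: 8.25
eef_pos: [0.4791, 0.297, 0.0712]
tcp_rot: [1.0, -0.0, -0.0, 0.0]
contact_force: [-2.2, -0.6, 1.1]
opening: -0.001
finger_force: 1.1
time: 9.25
eef_pos: [0.5085, 0.2971, 0.0712]
tcp_rot: [1.0, -0.001, -0.0, -0.0]
contact_force: [-2.5, -0.6, 0.1]
opening: 0.006
finger_force: 1.0
```

```bash
python3 -m crank '[[0.15,0,0,0,0,0],[0.3,0,0,0,0,0],[0.45,0,0,0,0,0],[0.6,0,0,0,0,0],[0.7,0,0,0,0,0],[0.8,0,0,0,0,0],[0.9,0,0,0,0,0],[1,0,0,0,0,0],[1.1,0,0,0,0,0]]'
python3 -m crank '[[0.1,0,0,0,0,0],[0.2,0,0,0,0,0],[0.3,0,0,0,0,0],[0.3,0,0,0,0,0]]'
```

```text
time: 10.15
eef_pos: [0.5183, 0.2971, 0.0712]
tcp_rot: [1.0, -0.001, -0.002, 0.0]
contact_force: [-6.8, 0.2, 3.5]
opening: 0.0
finger_force: 3.7
time: 10.55
eef_pos: [0.5182, 0.2971, 0.0712]
tcp_rot: [1.0, -0.001, -0.006, 0.001]
contact_force: [-13.8, -0.8, 7.6]
opening: -0.001
finger_force: 7.3
```

```bash
python3 -m crank '[[0.1,0,0,0,0,0],[0.1,0,0,0,0,0],[-1,0,0,0,0,0],[-4,0,0,0,0,0],[-7,0,-1,0,0,0],[-7.5,0,-5,0,0,0],[-7.5,0,-10,0,0,0],[-7.5,2,-15,0,0,0],[-7.5,7,-18,0,0,0],[-7.5,12,-18,0,0,0]]'
python3 -m crank '[[0,5,0,0,0,0],[0,10,0,0,0,0],[0,15,0,0,0,0],[0,20,0,0,0,0],[0,25,0,0,0,0],[0,30,0,0,0,0],[0,35,0,0,0,0],[0,38,0,0,0,0],[0,40,0,0,0,0],[0,40,0,0,0,0]]'
python3 - <<'E'
from h import *
im,d,i=snap('top','top3.png'); W=pts(i,d)
np.savez('top3.npz',im=im,W=W)
for y in (.10,.12,.16,.20,.215,.25,.3,.34):
    k=(W[...,2]>.09)&(W[...,2]<.12)&(abs(W[...,1]-y)<.004)
    P=W[k]; x=np.sort(P[:,0]); g=np.where(np.diff(x)>.004)[0]; print(y,x[0],[(x[j],x[j+1]) for j in g][:3])
E
```

```text
time: 11.55
eef_pos: [0.4505, 0.1872, 0.2569]
tcp_rot: [1.0, 0.001, 0.007, -0.001]
contact_force: [0.3, -0.8, -0.4]
opening: -0.0
finger_force: 0.0
time: 12.55
eef_pos: [0.4471, -0.2161, 0.2512]
tcp_rot: [1.0, -0.003, 0.001, 0.002]
contact_force: [-1.2, 0.4, -0.1]
opening: -0.004
finger_force: 0.0
0.1 0.5298280411554309 []
0.12 0.5303080851941413 []
0.16 0.5287033899070416 []
0.2 0.5292604925696061 []
0.215 0.5292162756152315 []
0.25 0.5291939603004906 []
0.3 0.5302327957967282 []
0.34 0.530234390341522 []
```

View pics/top3.png

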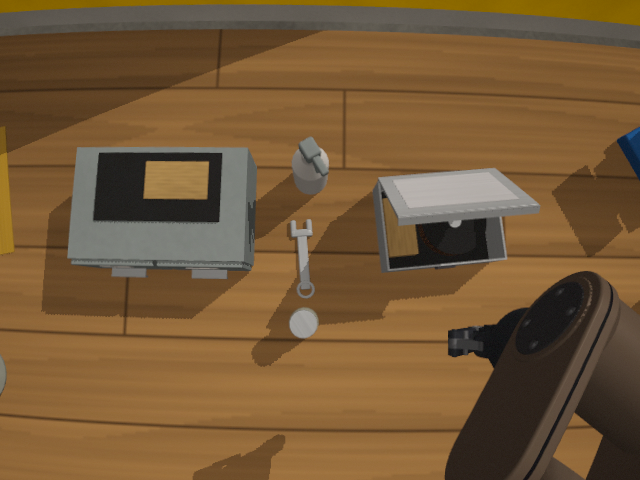

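Both drawers are flush: faces at x≈0.530 across the front, row ~265. Jar, wrench, spray and case have not moved. Now the lid: going above its outer face near the free edge, tool aligned with the case.

```bash
python3 -m crank '[[0,0,-4,0,0,-0.05],[4,0.2,-5,0,0,-0.107],[8,0.4,-5,0,0,-0.107],[12.5,0.7,-5,0,0,-0.107],[17,1,-5,0,0,-0.107],[19.2,1,-5,0,0,-0.107],[19.2,1,-5,0,0,-0.107],[19.2,1,-5,0,0,-0.107]]'
```

```text
time: 13.4
eef_pos: [0.6387, -0.2219, 0.3002]
tcp_rot: [0.999, 0.054, -0.0, 0.0]
contact_force: [0.2, 0.5, -0.3]
opening: 0.001
finger_force: 0.0
```

```bash
python3 -m crank '[[0,0,4,0,0,0],[0,0,8,0,0,0],[0,0,10.5,0,0,0],[0,0,11.5,0,0,0],[0,0,11.5,0,0,0]]'
```

```text
time: 13.9
eef_pos: [0.6373, -0.2227, 0.1842]
tcp_rot: [0.999, 0.053, -0.001, -0.001]
contact_force: [-0.3, 0.5, 0.5]
opening: 0.005
finger_force: 0.0
```

```bash
python3 - <<'E'
from h import *
im,d,i=snap('scene','scene2.png')
E
```

```text
(no output)
```

View pics/scene2.png

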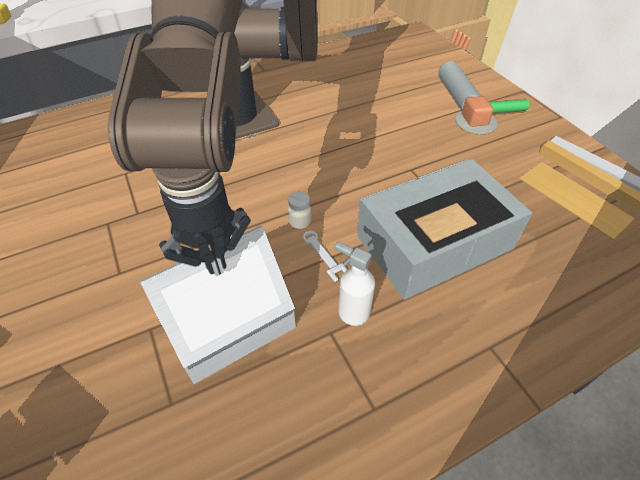

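Fingertips at (215,268), just above the lid's outer face near the middle of the free edge, clear of everything else. Following the lid's arc slowly.

```bash
python3 -m crank '[[-0.5,0,0.2,0,0,0],[-0.95,0,0.5,0,0,0],[-1.4,0,0.85,0,0,0],[-1.9,0,1.2,0,0,0],[-2.15,0,1.4,0,0,0],[-2.4,0,1.6,0,0,0],[-2.65,0,1.8,0,0,0],[-2.85,0,2.05,0,0,0],[-3.1,0,2.25,0,0,0],[-3.3,0,2.5,0,0,0]]'
```

```text
time: 14.95
eef_pos: [0.6057, -0.2267, 0.16]
tcp_rot: [0.999, 0.053, -0.0, 0.0]
contact_force: [-0.0, -0.6, 1.9]
opening: 0.0
finger_force: 0.7
```

```bash
python3 -m crank '[[-0.25,0,0.25,0,0,0],[-0.45,0,0.5,0,0,0],[-0.85,0,1,0,0,0],[-1.05,0,1.3,0,0,0],[-1.2,0,1.55,0,0,0],[-1.55,0,2.1,0,0,0],[-1.75,0,2.4,0,0,0],[-1.9,0,2.65,0,0,0],[-2.05,0,2.9,0,0,0],[-2.2,0,3.2,0,0,0]]'
python3 -m crank '[[-0.15,0,0.3,0,0,0],[-0.25,0,0.6,0,0,0],[-0.4,0,0.95,0,0,0],[-0.5,0,1.25,0,0,0],[-0.6,0,1.55,0,0,0],[-0.7,0,1.85,0,0,0],[-0.8,0,2.2,0,0,0],[-0.85,0,2.5,0,0,0],[-0.95,0,2.8,0,0,0],[-1,0,3.1,0,0,0]]'
```

```text
time: 15.95
eef_pos: [0.5841, -0.2289, 0.1282]
tcp_rot: [0.999, 0.053, 0.0, -0.0]
contact_force: [0.2, -0.3, 0.9]
opening: -0.003
finger_force: 0.6
time: 16.95
eef_pos: [0.5739, -0.2301, 0.097]
tcp_rot: [0.999, 0.053, -0.0, -0.0]
contact_force: [-0.7, -0.5, 1.1]
opening: 0.001
finger_force: 0.5
```

```bash
python3 -m crank '[[-0.1,0,0.25,0,0,0],[-0.15,0,0.5,0,0,0],[-0.2,0,0.75,0,0,0],[-0.2,0,1,0,0,0],[-0.25,0,1.2,0,0,0],[-0.25,0,1.4,0,0,0],[-0.25,0,1.55,0,0,0],[-0.25,0,1.7,0,0,0],[-0.25,0,1.8,0,0,0],[-0.25,0,1.9,0,0,0]]'
python3 -m crank '[[0,0,0.1,0,0,0],[0,0,0.2,0,0,0],[0,0,0.2,0,0,0]]'
```

```text
time: 17.95
eef_pos: [0.5713, -0.2303, 0.0781]
tcp_rot: [0.999, 0.053, -0.0, -0.0]
contact_force: [-1.7, 0.1, 1.5]
opening: -0.002
finger_force: 0.5
time: 18.25
eef_pos: [0.5715, -0.2303, 0.0766]
tcp_rot: [0.999, 0.053, -0.0, -0.0]
contact_force: [-1.2, -0.4, 2.3]
opening: -0.001
finger_force: 1.5
```

```bash
python3 -m crank '[[0,0,0.1,0,0,0],[0,0,0.2,0,0,0],[0,0,0.2,0,0,0]]'; python3 -m crank '[[0,0,0.1,0,0,0],[0,0,0.15,0,0,0],[0,0,0.15,0,0,0],[0,0,0.15,0,0,0]]'
```

```text
time: 18.55
eef_pos: [0.5715, -0.2303, 0.0765]
tcp_rot: [0.999, 0.053, -0.001, -0.0]
contact_force: [-5.3, 2.1, 10.8]
opening: -0.002
finger_force: 5.6
time: 18.95
eef_pos: [0.5716, -0.2304, 0.0764]
tcp_rot: [0.999, 0.053, -0.001, -0.0]
contact_force: [-8.2, 3.1, 16.8]
opening: 0.001
finger_force: 8.6
```

Hard stop at z=0.0764, which is the shut height. Lifting away and checking.

```bash
python3 -m crank '[[0,0,-0.5,0,0,0],[0,0,-3,0,0,0],[0,0,-8,0,0,0],[0,0,-13,0,0,0],[-4,0,-17,0,0,0],[-8,0,-17,0,0,0],[-12,0,-17,0,0,0],[-12,0,-17,0,0,0],[-12,0,-17,0,0,0]]'
python3 - <<'E'
from h import *
np.set_printoptions(precision=4,suppress=True)
im,d,i=snap('top','top4.png'); W=pts(i,d); im2,d2,i2=snap('scene','scene4.png'); S=pts(i2,d2)
for nm,V in(('top',W),('scene',S)):
    k=(V[...,2]>.06)&(V[...,2]<.1)&(V[...,1]<-.09)&(V[...,1]>-.36)&(V[...,0]>.5)&(V[...,0]<.75)
    P=V[k]; c=P.mean(0); A=np.c_[P[:,:2]-c[:2],np.ones(len(P))]; q=np.linalg.lstsq(A,P[:,2],rcond=None)[0]
    r=cv2.minAreaRect((P[:,:2]*1000).astype(np.float32)); print(nm,'slopes',q,'rect',r)
for y in (.10,.16,.2,.25,.3,.34):
    k=(W[...,2]>.09)&(W[...,2]<.12)&(abs(W[...,1]-y)<.004); print(y,W[k][:,0].min())
E
```

```text
time: 19.85
eef_pos: [0.4521, -0.2431, 0.2427]
tcp_rot: [0.999, 0.052, 0.001, 0.0]
contact_force: [-0.0, -1.2, -0.2]
opening: -0.001
finger_force: 0.0
top slopes [-0.0019 -0.0027  0.076 ] rect ((618.622802734375, -228.6175537109375), (162.96578979492188, 200.19970703125), 6.149486064910889)
scene slopes [-0.0082 -0.0047  0.0776] rect ((617.840576171875, -230.925537109375), (164.02618408203125, 200.85765075683594), 6.14990758895874)
0.1 0.5297602493807333
0.16 0.5286626590541307
0.2 0.5293124419449466
0.25 0.5292584363053051
0.3 0.5302492861170868
0.34 0.5304075173549349
```

View pics/top4.png

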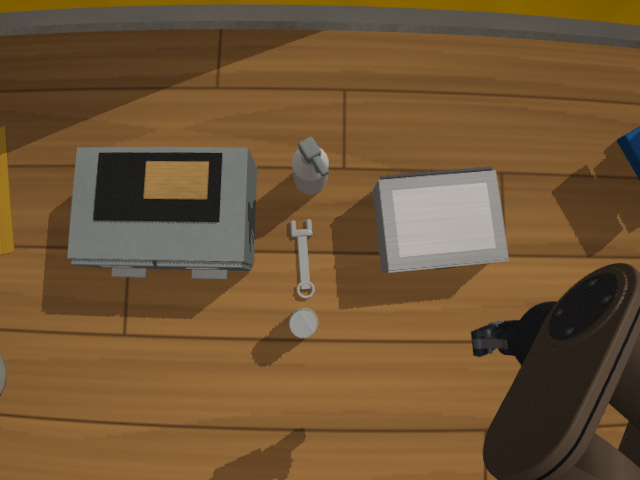

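View pics/scene4.png

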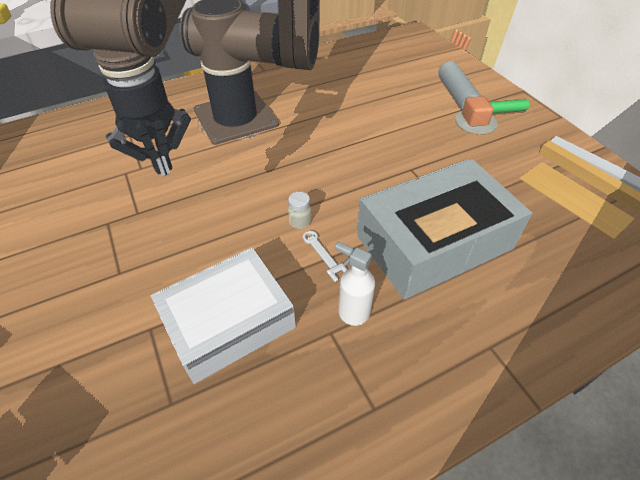

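The lid is flat and shut (z≈0.076, slope ≈0), the case hasn't moved (corner still at (380,270)), both drawers are flush, and the loose items are untouched. Handing in.

```bash
python3 -c "
from plant import ctrl
print(ctrl.sign_off())"
```

```text
the job is handed in; nothing more can be done
None
```

Both drawers are pushed fully home and the disc-case lid is fully shut, with the case, spray bottle, jar and wrench left where they were; the job was handed in at about 20 s.

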